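# Push the spacer row home in the jig and close the keeper

### The arm

A 6-joint arm with a two-finger parallel gripper is mounted at the origin on a cart in front of the work surface, level with it; the furniture and walls round the work are solid. World frame = base frame: x ahead of the robot, y to its left, z up, the work surface at z = 0. Lengths are in m, angles in degrees, forces in N, time in s.
With the tool pointing down it reaches from about 0.25 to 0.775 m from the base axis. Payload 4 kg.
Tool frame: the origin (TCP) lies on the centre line of the jaws, within the pads' length; the fingertips stand 25 mm ahead of it and the grasp point (between the pads) lies 6 mm ahead of it; z points along the fingers, y is the line along which they close (so a half turn about z gives the same grasp; the last joint's range is limited). The gripper opens to 85 mm and grips with 20 to 120 N. Pads are 22 mm wide; open, the fingers measure 114 mm over their backs; the gripper's body (76 mm by 85 mm) begins 54 mm behind the grasp point. The pads swing forward as they close: fully open they stand 13 mm farther back than shut.
Start: joints at [66.515, 4.996, 78.535, -0, 96.463, -5.907], TCP at [0.166, 0.524, 0.256] pointing down, gripper open.
Joint ranges: [-177.83, 177.83], [-43.37, 116.18], [15.69, 146.23], [-61.86, 241.86], [9.47, 152.12], [-147.06, 147.06]. Speed limits (degrees/s): [159.86, 159.86, 180, 180, 180, 180].

### API

Orientations are given as a 3x3 rotation matrix whose columns are the frame's x, y, z axes.
In Python, from bench import env, cams gives the robot as it stands.
- The arm moves only by the tool send_rows, never from a script. Its argument "plan" is a list of rows, each a list of 5 numbers: the shift along the tool's x, y, z in cm, then the turn about the tool's z in rad, then the gripper's target within -1 to 1 (fully open at 1, half-way at 0, shut at -1). In form: [[tx, ty, tz, twist, jaw], ...]. A call has 1 to 8 rows; each row is the pose to reach, as a shift and turn from the pose commanded when the call began, along the tool's axes at that moment; what a row does not reach only later rows make up. A row lasts 1/8 s, in which the tool goes at most 62.5 mm and 10.7 degrees, less where a joint would pass 70% of its speed; a pose out of reach is approached as far as the arm can. A call with a gripper value outside its range is refused whole. The fingers move at their own pace and stop on an object; "newtons" is the grip in N (left out, the last holds). Time passes only in rows, so rows that repeat a pose let the fingers close. It gives the time, the measured TCP pose, the force, the opening and the grip force at its end, in the units of the state.
- env.read_state(): the state, without advancing time (a new reading comes with each control period).
- cams.read_camera(name): name is "scene" or "top" or "wrist"; returns the picture (384x512x3 uint8, red, green, blue); there is no depth.
- cams.camera_info(name): a dict with "intrinsics" (3x3 intrinsics, pixels), "rvec" (rotation vector, rad) and "tvec" (3), from world to camera coordinates, as OpenCV has them; the wrist camera has in their place "T_tool_cam" (4x4, takes a point from camera to tool coordinates, whose origin is the TCP and whose axes are the flange's). Camera axes: x right, y down, z forward; pixel columns grow to the right and rows downward; lengths in m; the calibration is good to about 2 mm. A picture is of the moment at which its call begins: read the wrist's pose just before it. camera_info takes no time and is no camera call.
- env.finish_job(): hands the job in; it is judged then, once.
The state is a dict: "time_s": time; "joints": joint angles; "joint_vel": joint speeds; "joint_torque": joint torques, N m; "ee_pos": TCP position; "ee_rot": TCP orientation; "contact_force": force on the tool from outside, world axes, zero at the start; "torque": the same for the moment, N m; "grip_width": finger opening in m; "grip_force": force on a finger pad.
Only numpy, scipy, OpenCV 4.12 (cv2) and the standard library are available. Lean on these libraries where they do the work, as an engineer would, in place of code of your own. Each camera call takes 0.05 s, during which the arm holds its last target. There are 200 camera calls.

### The job

With closed fingertips, push the row of three pine blocks along the channel of the jig from behind, gently and as one row, until it stands against the dark end stop without gaps. Then push the red keeper arm round with a fingertip until it stands fully across the channel behind the last block. Grasp and lift nothing, and leave the things around the jig where they are.

Things in the scene. Friction and masses are not known exactly. Their poses are not given: they have to be found in the camera images.
- jig: Fixed jig: blue plate on a wooden plinth, two low aluminium side rails forming a straight channel, dark steel end stop on the robot's left. Origin on the bench top under the jig; x along the channel to the stop, z up. Floor 30 mm above the bench, 124 mm wide, y -62 to +62 mm, open at the tail (x = -140 mm); rails 12 mm thick, tops at z = 42 mm; stop face at x = +130 mm, its top at z = 68 mm.
- block_a: Pine block next to the end stop, 50 mm along the channel (its own x), 120 mm across it (its own y), 40 mm high, 0.12 kg, loose on the channel floor. Origin: centre of its underside. Fully home its origin is at x = +105 mm in the jig's frame.
- block_b: Middle pine block, the same size and origin; fully home at x = +55 mm in the jig's frame.
- block_c: Last pine block of the row, at the tail, the one to push on; the same size and origin; fully home at x = +5 mm in the jig's frame (its rear face at -20 mm). The row starts 40 to 90 mm short of the stop, with gaps of 0.5 to 3 mm.
- keeper (a joint): Angle of the red keeper arm about a vertical pivot on the jig's left (+y) rail, rad. From the pivot it points along 3*pi/4 + value in the jig's frame. 0 = open, outward and back; grows anticlockwise from above; 0.785 = along the rail to the tail; 2.356 (hard stop) = across the channel, 3 mm behind the row when home. Starts 0 to 0.6; friction 0.03 N m, stays where left.
- keeper_pivot (a point): Point on the keeper's pivot axis, at x = -27 mm, y = +82 mm in the jig's frame, 57 mm above the bench (mid-height of the arm).
- keeper_tip (a point): Free end of the red keeper arm, mid-height, 80 mm from the pivot axis. The arm is a flat bar 8 mm thick, 22 mm high, from 46 to 68 mm above the bench, so it passes 4 mm above the rails; round boss of 9 mm radius at the pivot.
- reel: Bystander: reel of solder lying on the bench, 80x66x42 mm. Origin: centre of its underside.
- driver: Bystander: screwdriver with red handle lying on the bench, 30x227x31 mm. Origin: centre of its underside.
- spray: Bystander: small white spray can standing on the bench, 46 mm across, 165 mm high. Origin: centre of its underside.
- tin: Bystander: open green parts tin standing on the bench, 73 mm across, 80 mm high. Origin: centre of its underside.
Mind the look-alikes: they are no part of the job. Leave any purple look-alike of the block_b alone.

How it is judged (in metres and radians):
On the way:
1. the whole row stands against the end stop while the keeper is still open (x of block_a in the frame of jig above 0.102 m and x of block_b in the frame of jig above 0.0515 m and x of block_c in the frame of jig above 0.001 m and value of joint keeper below 1.3 rad), for 0.2 s.
At the end, for the whole second after the job is handed in: All three blocks lie flat on the channel floor at rest, against the end stop and each other (block origins no more than 3, 3.5 and 4 mm short of their home positions), and the keeper is within 0.15 rad of its closed hard stop (x of block_a in the frame of jig above 0.102 m and x of block_b in the frame of jig above 0.0515 m and x of block_c in the frame of jig above 0.001 m and value of joint keeper above 2.2 rad and height (world z) of each of block_a, block_b, block_c below 0.034 m and angle between each of block_a, block_b, block_c's own z axis and vertical below 0.05 rad and linear speed of each of block_a, block_b, block_c below 0.01 m/s); the robot touches nothing.
It fails at once if a block is lifted (over 6 mm) or tipped (height (world z) of any of block_a, block_b, block_c above 0.036 m or angle between any of block_a, block_b, block_c's own z axis and vertical above 0.2 rad).
It fails at once if the row is pulled apart (more than 15 mm between neighbours) (distance between block_a and block_b above 0.065 m or distance between block_b and block_c above 0.065 m).
It fails at once if the fingers pinch something or press hard on it (over 30 N) (contact force between the fingers and anything else above 30 N).
It fails at once if the reel, screwdriver, spray can or tin is moved more than 15 mm (distance of any of reel, driver, spray, tin from where it was at the start of the episode above 0.015 m).
It also fails if it takes over 58 s, if anything falls off the work surface, if the arm or the gripper's body presses on something with over 40 N, if the wrist force passes 120 N, or if a joint passes its speed limit or range.

## Working session

There is one attempt and no reset: what is moved stays moved. The work goes in short steps, Python scripts to look and compute and a tool call to move; the robot and the scene stay as the last step left them, time stands still between calls to the robot, and variables do not carry over. Pictures are saved under pics/ and viewed, at most 10 in all, crops included, and the job is handed in when it is done.

Besides the shell and the picture viewer there is one more tool, called after ">>>" by a JSON object that holds its "api" and its "payload", one argument or row to a line. send_rows: Moves the arm, as the interface text tells. Its arguments: {"type":"object","properties":{"plan":{"type":"array","items":{"type":"array","items":{"type":"number"}}},"newtons":{"type":"number"}},"required":["plan"]}

```bash
ls; mkdir -p pics; python3 - <<'E'
from bench import env,cams
import cv2
for n in ("top","scene"):
    i=cams.camera_info(n); print(n,i)
    cv2.imwrite(f"pics/{n}0.png",cams.read_camera(n)[:,:,::-1])
s=env.read_state();print(s)
E
```

```text
pics
top {'intrinsics': array([[486.07260499,   0.        , 246.18675505],
       [  0.        , 486.07260499, 198.21621485],
       [  0.        ,   0.        ,   1.        ]]), 'rvec': array([ 2.12654806, -2.11877249,  0.22047217]), 'tvec': array([0.00751825, 0.52500488, 1.53498595])}
scene {'intrinsics': array([[425.76667232,   0.        , 249.84295184],
       [  0.        , 425.76667232, 182.22047682],
       [  0.        ,   0.        ,   1.        ]]), 'rvec': array([ 1.87888414, -0.90160385,  0.57638232]), 'tvec': array([-0.30443232,  0.2414594 ,  0.89139805])}
{'time_s': 0.1, 'joints': array([ 6.65126360e+01,  5.03676914e+00,  7.86184793e+01, -2.99066574e-05,
        9.64621543e+01, -5.90757557e+00]), 'joint_vel': array([-0.02738218, -0.11755781, -0.21276119, -0.09236639,  0.00620519,
       -0.03193115]), 'joint_torque': array([ 2.57641586e-03, -3.53014326e+01, -3.14218605e+01, -2.23858437e-04,
        7.92967330e-03,  2.84701048e-05]), 'ee_pos': array([0.16596426, 0.52393752, 0.25521685]), 'ee_rot': array([[-9.53297169e-01,  3.02032849e-01, -8.16171666e-04],
       [ 3.02033878e-01,  9.53295339e-01, -1.87950032e-03],
       [ 2.10381808e-04, -2.03823383e-03, -9.99997901e-01]]), 'contact_force': array([0.5224097 , 0.10908962, 0.59204535]), 'torque': array([ 0.01409569, -0.00500799, -0.00867217]), 'grip_force': 0.0, 'grip_width': 0.08519857554197312}
```

```bash
python3 -c "
import cv2
a=cv2.imread('pics/top0.png');cv2.imwrite('pics/top0b.png',cv2.resize(a,(800,600),interpolation=cv2.INTER_CUBIC))"
```

```text
(no output)
```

View pics/top0.png

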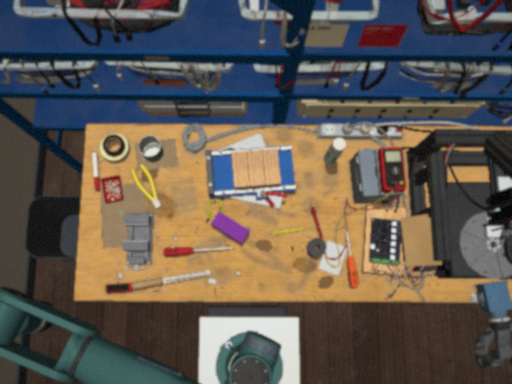

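View pics/scene0.png

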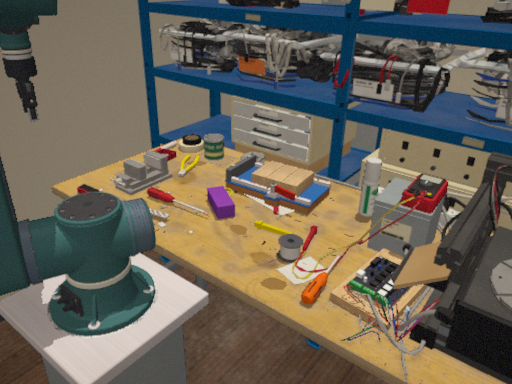

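The top view shows the jig at (252,172) with its stop to the left and three pine blocks. The red keeper is at about (268,193), on the robot's side. The purple look-alike at (230,228) stays untouched. Next is an enlarged crop.

```bash
python3 -c "
import cv2
a=cv2.imread('pics/top0.png')[130:220,190:310];cv2.imwrite('pics/c1.png',cv2.resize(a,(800,600),interpolation=cv2.INTER_CUBIC))
a=cv2.imread('pics/scene0.png')[140:230,210:346];cv2.imwrite('pics/c2.png',cv2.resize(a,(800,530),interpolation=cv2.INTER_CUBIC))"
```

```text
(no output)
```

View pics/c1.png

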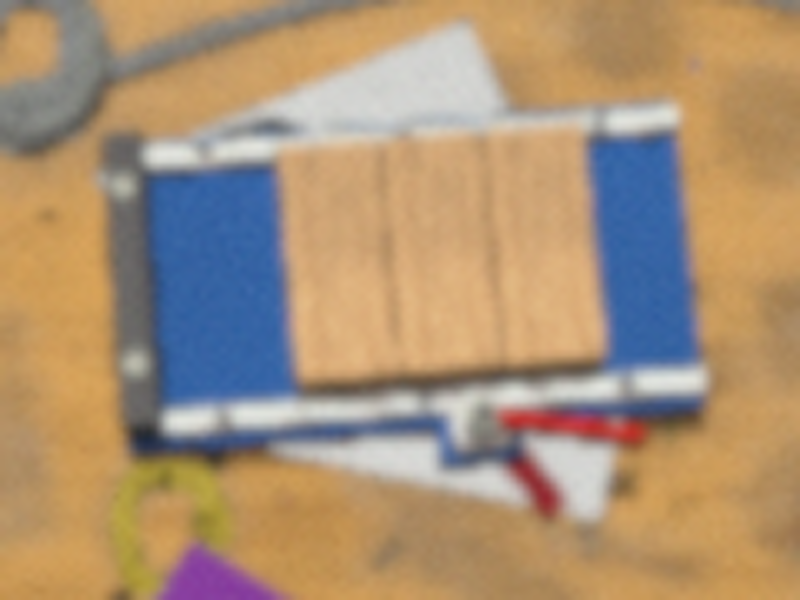

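View pics/c2.png

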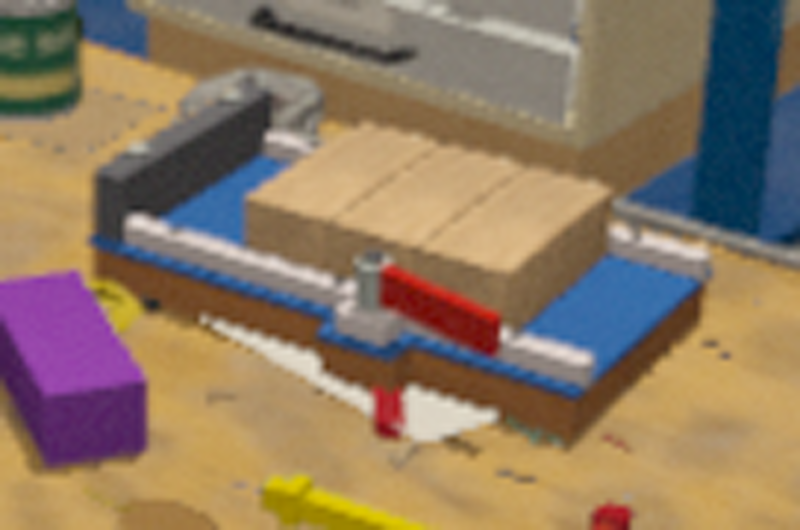

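```bash
cat > h.py <<'E'
import numpy as np,cv2
from scipy.optimize import least_squares
from bench import env,cams
def proj(n,P):
    i=cams.camera_info(n); return cv2.projectPoints(np.array(P,float).reshape(-1,1,3),i['rvec'],i['tvec'],i['intrinsics'],None)[0][:,0]
def W(p,J):
    J=np.asarray(J,float).reshape(-1,3);c,s=np.cos(p[2]),np.sin(p[2])
    return J@np.array([[c,-s,0],[s,c,0],[0,0,1]]).T+[p[0],p[1],0]
def ray(n,px,z,full=None):
    i=cams.camera_info(n)
    if full is None: R=cv2.Rodrigues(i['rvec'])[0];C=-R.T@i['tvec'].ravel();R=R.T
    else: R,C=full[:3,:3],full[:3,3]
    d=(R@np.linalg.inv(i['intrinsics'])@np.c_[px,np.ones(len(px))].T).T
    return C+d*((z-C[2])/d[:,2])[:,None]
def J(p,w):
    c,s=np.cos(p[2]),np.sin(p[2]);w=np.array(w)-[p[0],p[1],0]
    return w@np.array([[c,-s,0],[s,c,0],[0,0,1]])
E
cat > a.py <<'E'
from h import *
t=lambda u:np.array([190,130])+(np.array(u)+.5)/6.6667-.5
sc=lambda u:np.array([210,140])+(np.array(u)+.5)/5.882-.5
jp=[[-.14,-.074,.042],[-.14,-.062,.042],[-.14,.074,.042],[-.14,.062,.042],[.13,-.074,.042],[.13,.074,.042]]
im=t([[680,103],[680,132],[708,397],[708,367],[144,143],[162,435]])
f=lambda p:(proj("top",W(p,jp))-im).ravel()
r=least_squares(f,[.65,0,1.57]);p=r.x;print(p,np.degrees(p[2]),np.round(r.fun,1))
ims=sc([[592,352],[592,380],[708,250]])
jps=[[-.14,.062,.042],[-.14,.074,.042],[-.14,-.074,.042]]
print('scene res',proj("scene",W(p,jps))-ims)
g=lambda p:np.r_[f(p),(proj("scene",W(p,jps))-ims).ravel()]
r=least_squares(g,p);print(r.x,np.round(r.fun,1))
np.save('p.npy',r.x);p=r.x
print('rear,front',J(p,ray("top",t([[588,128],[606,360],[280,150],[298,385]]),.07)))
print('keeper',J(p,ray("top",t([[480,420],[645,432]]),.068)))
print(W(p,[[-.027,.082,0],[-.07,0,0],[-.14,0,0]]))
for b in ([325,152],[360,285],[316,248]):print(ray("top",[b],.08))
E
python3 a.py
```

```text
[ 0.62291705 -0.0087526   1.65096079] 94.59308551735599 [-0.1  0.6  0.2 -0.3 -0.  -0.6 -0.4  0.4  0.1  0.3  0.2 -0.3]
scene res [[ 0.4819946   1.1665402 ]
 [-1.44479673 -1.87990915]
 [ 0.72964099  0.74576922]]
[ 0.62269539 -0.00881076  1.65495469] [-0.2  0.5  0.2 -0.4  0.1 -0.7 -0.3  0.2 -0.   0.5  0.3 -0.1  0.6  1.1
 -1.3 -1.9  0.7  0.7]
rear,front [[-0.09040657 -0.05786158  0.07      ]
 [-0.08808338  0.05995577  0.07      ]
 [ 0.06217823 -0.05850432  0.07      ]
 [ 0.06243357  0.06052874  0.07      ]]
keeper [[-0.02436496  0.0844393   0.068     ]
 [-0.10377146  0.09672489  0.068     ]]
[[ 0.54325521 -0.04260805  0.        ]
 [ 0.62857953 -0.07856302  0.        ]
 [ 0.63446366 -0.14831527  0.        ]]
[[ 0.67480016 -0.24783036  0.08      ]]
[[ 0.24646386 -0.34413067  0.08      ]]
[[ 0.36069421 -0.21032158  0.08      ]]
```

>>> {"api": "send_rows", "payload": {
  "plan": [
    [-4.5,-3.4,0,0.15,-1],
    [-9,-6.8,0,0.3,-1],
    [-13.5,-10.2,0,0.45,-1],
    [-18,-13.6,0,0.6,-1],
    [-22.5,-17,0,0.75,-1],
    [-27,-20.4,0,0.9,-1],
    [-31.5,-23.8,0,1.05,-1],
    [-36,-27.2,0,1.18,-1]
  ],
  "newtons": 20
}}

```text
time_s: 1.1
ee_pos: [0.4277, 0.1546, 0.2559]
ee_rot: [[-0.08, 0.997, -0.0], [0.997, 0.08, 0.0], [0.0, -0.0, -1.0]]
contact_force: [1.2, 1.1, -0.8]
grip_width: 0.0005
grip_force: 0.0
```

```bash
cat > go.py <<'E'
import sys
from h import *
# usage: go.py jx jy z(world)  -> shift from measured pose in tool axes (cm), turn to jig yaw
p=np.load('p.npy');s=env.read_state();R=s['ee_rot'];x=s['ee_pos']
print('t',round(s['time_s'],2),'world',x.round(4),'jig',J(p,x).round(4),'yaw err tool-turn',round(np.arctan2(R[1,0],R[0,0])-p[2],4),'F',s['contact_force'].round(2),'grip',round(s['grip_width'],4),'tilt',R[:,2].round(4))
if len(sys.argv)>3:
    w=W(p,[float(a) for a in sys.argv[1:4]])[0];print('shift cm',(R.T@(w-x)*100).round(2))
E
python3 go.py -.125 0 .2
```

```text
t 1.1 world [0.4277 0.1546 0.2559] jig [0.1793 0.1806 0.2559] yaw err tool-turn -0.0046 F [ 1.22  1.08 -0.85] grip 0.0005 tilt [-3.e-04  2.e-04 -1.e+00]
shift cm [-30.34  18.2    5.58]
```

>>> {"api": "send_rows", "payload": {
  "plan": [
    [-4.5,2.7,0,0,-1],
    [-9,5.4,0,0,-1],
    [-13.5,8.1,0,0,-1],
    [-18,10.8,0,0,-1],
    [-22.5,13.5,0,0,-1],
    [-27,16.2,0,0,-1],
    [-30.2,18.2,0,0,-1],
    [-30.2,18.2,0,0,-1]
  ]
}}

```text
time_s: 2.1
ee_pos: [0.6343, -0.1317, 0.2539]
ee_rot: [[-0.081, 0.997, -0.003], [0.997, 0.081, 0.001], [0.001, -0.003, -1.0]]
contact_force: [0.9, -0.1, 0.9]
grip_width: 0.0004
grip_force: 0.0
```

```bash
python3 go.py -.125 0 .065; python3 - <<'E'
from h import *
s=env.read_state();print(cams.camera_info("wrist"));a=cams.read_camera("wrist")
np.savez('w1.npz',R=s['ee_rot'],x=s['ee_pos'])
cv2.imwrite('pics/w1.png',cv2.resize(a[:,:,::-1],(800,600),interpolation=cv2.INTER_CUBIC))
E
```

```text
t 2.1 world [ 0.6343 -0.1317  0.2539] jig [-0.1235 -0.0012  0.2539] yaw err tool-turn -0.0034 F [ 0.91 -0.06  0.86] grip 0.0004 tilt [-3.1e-03  6.0e-04 -1.0e+00]
shift cm [-0.17 -0.07 18.89]
{'intrinsics': array([[290.3949075 ,   0.        , 257.83136422],
       [  0.        , 290.3949075 , 195.86820125],
       [  0.        ,   0.        ,   1.        ]]), 'T_tool_cam': array([[-9.07723526e-04, -9.51999792e-01, -3.06097324e-01,
         7.90258560e-02],
       [ 9.99999398e-01, -1.05267513e-03,  3.08475512e-04,
        -2.94522503e-04],
       [-6.15889665e-04, -3.06096860e-01,  9.52000175e-01,
        -1.15982355e-01],
       [ 0.00000000e+00,  0.00000000e+00,  0.00000000e+00,
         1.00000000e+00]])}
```

View pics/w1.png

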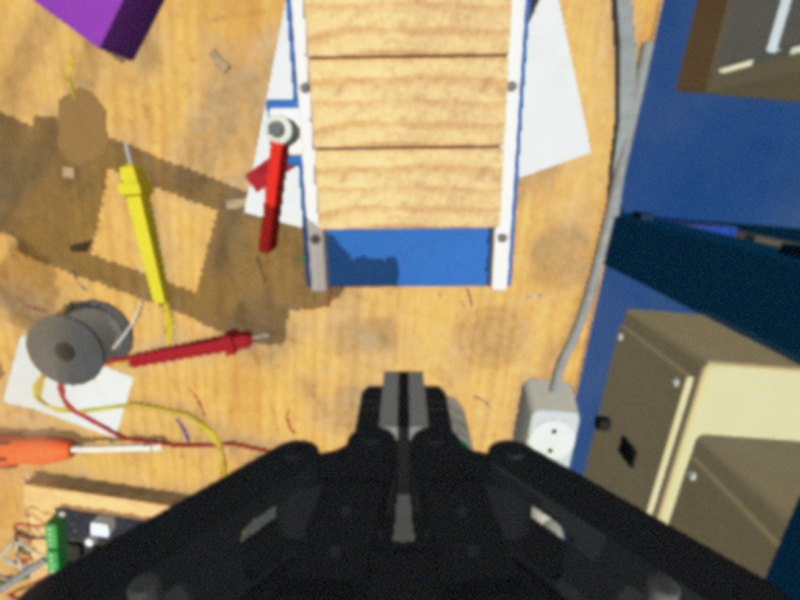

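The wrist view shows the row's rear edge at (317..497,228), the rail ends at row 290, the keeper boss at (281,128), the keeper tip at (268,250), and the spray can behind the fingers at (455,410).

```bash
python3 - <<'E'
from h import *
p=np.load('p.npy');d=np.load('w1.npz');T=np.eye(4);T[:3,:3]=d['R'];T[:3,3]=d['x'];T=T@cams.camera_info("wrist")['T_tool_cam']
q=lambda u:(np.array(u)+.5)*.64-.5
print('rail tails',J(p,ray("wrist",q([[308,290],[327,290],[490,290],[509,290]]),.042,T)).round(4))
print('rear top',J(p,ray("wrist",q([[317,228],[497,228]]),.07,T)).round(4))
print('boss,tip',J(p,ray("wrist",q([[281,128],[268,248]]),.068,T)).round(4))
print('spray',ray("wrist",q([[455,420]]),.16,T))
E
```

```text
rail tails [[-0.1366  0.071   0.042 ]
 [-0.1366  0.0568  0.042 ]
 [-0.1371 -0.0655  0.042 ]
 [-0.1371 -0.0798  0.042 ]]
rear top [[-0.0864  0.056   0.07  ]
 [-0.0868 -0.0624  0.07  ]]
boss,tip [[-0.0248  0.0749  0.068 ]
 [-0.0999  0.0902  0.068 ]]
spray [[ 0.66520688 -0.18085745  0.16      ]]
```

```bash
python3 - <<'E'
from h import *
p=np.load('p.npy');p[:2]=W(p,[.0025,-.0035,0])[0,:2];np.save('p.npy',p);print(p)
E
python3 go.py -.128 0 .065
```

```text
[ 0.62597286 -0.00602541  1.65495469]
t 2.15 world [ 0.6338 -0.1302  0.2546] jig [-0.1243  0.0027  0.2546] yaw err tool-turn -0.0017 F [-0.33  0.2   0.09] grip -0.0003 tilt [-0.0028  0.0013 -1.    ]
shift cm [-0.39  0.32 18.95]
```

>>> {"api": "send_rows", "payload": {
  "plan": [
    [-0.3,0.3,3,0,-1],
    [-0.3,0.3,7,0,-1],
    [-0.3,0.3,11,0,-1],
    [-0.3,0.3,15,0,-1],
    [-0.3,0.3,17.5,0,-1],
    [-0.3,0.3,18.9,0,-1],
    [-0.3,0.3,18.9,0,-1],
    [-0.3,0.3,18.9,0,-1]
  ]
}}

```text
time_s: 3.15
ee_pos: [0.638, -0.132, 0.0692]
ee_rot: [[-0.084, 0.996, 0.003], [0.996, 0.084, -0.001], [-0.001, 0.003, -1.0]]
contact_force: [-0.1, -0.0, 0.7]
grip_width: -0.0
grip_force: 0.0
```

```bash
python3 go.py -.101 0 .062
```

```text
t 3.15 world [ 0.638  -0.132   0.0692] jig [-0.1265 -0.0014  0.0692] yaw err tool-turn 0.0002 F [-0.1  -0.04  0.66] grip -0.0 tilt [ 2.9e-03 -7.0e-04 -1.0e+00]
shift cm [ 2.56 -0.14  0.72]
```

>>> {"api": "send_rows", "payload": {
  "plan": [
    [0.6,0,0.2,0,-1],
    [1.2,0,0.4,0,-1],
    [1.7,0,0.5,0,-1],
    [2.1,0,0.5,0,-1],
    [2.5,0,0.5,0,-1],
    [2.9,0,0.5,0,-1],
    [3.3,0,0.5,0,-1],
    [3.7,0,0.5,0,-1]
  ]
}}

```text
time_s: 4.15
ee_pos: [0.634, -0.0954, 0.0623]
ee_rot: [[-0.084, 0.996, 0.0], [0.996, 0.084, -0.0], [-0.0, 0.0, -1.0]]
contact_force: [0.3, -2.2, -0.8]
grip_width: -0.0001
grip_force: 1.0
```

>>> {"api": "send_rows", "payload": {
  "plan": [
    [0.4,0,0,0,-1],
    [0.8,0,0,0,-1],
    [1.2,0,0,0,-1],
    [1.6,0,0,0,-1],
    [2.0,0,0,0,-1],
    [2.4,0,0,0,-1],
    [2.8,0,0,0,-1],
    [3.1,0,0,0,-1]
  ]
}}

```text
time_s: 5.15
ee_pos: [0.6314, -0.064, 0.0623]
ee_rot: [[-0.084, 0.996, 0.0], [0.996, 0.084, 0.0], [0.0, 0.0, -1.0]]
contact_force: [0.6, -1.4, 0.3]
grip_width: -0.0001
grip_force: 1.0
```

```bash
python3 go.py -.031 0 .062;python3 - <<'E'
from h import *
s=env.read_state();a=cams.read_camera("wrist")
np.savez('w2.npz',R=s['ee_rot'],x=s['ee_pos'])
cv2.imwrite('pics/w2.png',cv2.resize(a[:,:,::-1],(800,600),interpolation=cv2.INTER_CUBIC))
E
```

```text
t 5.15 world [ 0.6314 -0.064   0.0623] jig [-0.0583 -0.0005  0.0623] yaw err tool-turn -0.0001 F [ 0.57 -1.37  0.25] grip -0.0001 tilt [ 0.e+00  1.e-04 -1.e+00]
shift cm [ 2.73 -0.05  0.03]
```

View pics/w2.png

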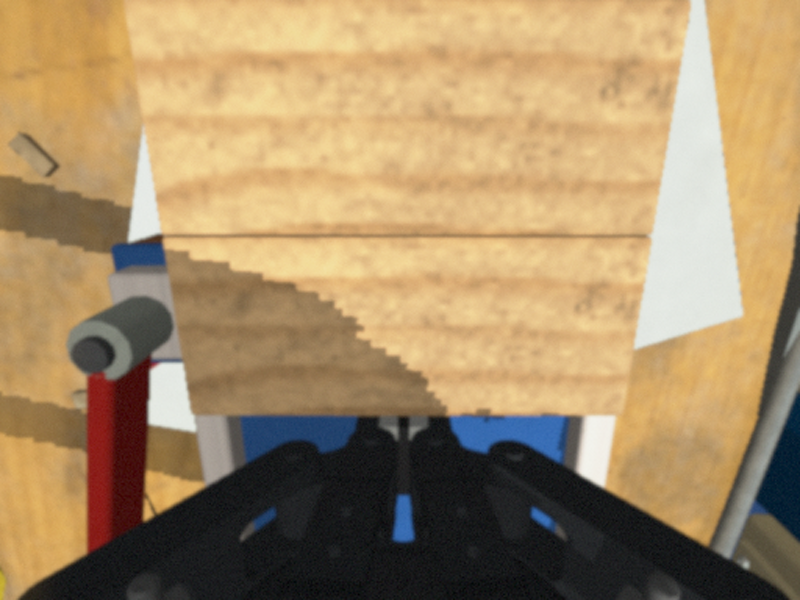

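The row is moving straight: rear edge at row 413, and a single thin seam at row 236. I'll continue slowly.

>>> {"api": "send_rows", "payload": {
  "plan": [
    [0.3,0,0,0,-1],
    [0.6,0,0,0,-1],
    [0.9,0,0,0,-1],
    [1.2,0,0,0,-1],
    [1.5,0,0,0,-1],
    [1.8,0,0,0,-1],
    [2.1,0,0,0,-1],
    [2.2,0,0,0,-1]
  ]
}}

```text
time_s: 6.2
ee_pos: [0.6295, -0.0422, 0.0623]
ee_rot: [[-0.084, 0.996, 0.0], [0.996, 0.084, 0.0], [0.0, 0.0, -1.0]]
contact_force: [-0.2, -1.7, -1.3]
grip_width: 0.0
grip_force: 1.0
```

>>> {"api": "send_rows", "payload": {
  "plan": [
    [0.1,0,0,0,-1],
    [0.2,0,0,0,-1],
    [0.3,0,0,0,-1],
    [0.4,0,0,0,-1]
  ]
}}

```text
time_s: 6.7
ee_pos: [0.6292, -0.0384, 0.0623]
ee_rot: [[-0.084, 0.996, 0.0], [0.996, 0.084, 0.0], [0.0, 0.0, -1.0]]
contact_force: [0.5, -2.2, -0.1]
grip_width: 0.0
grip_force: 1.1
```

>>> {"api": "send_rows", "payload": {
  "plan": [
    [0.1,0,0,0,-1],
    [0.2,0,0,0,-1],
    [0.2,0,0,0,-1]
  ]
}}

```text
time_s: 7.08
ee_pos: [0.6297, -0.0379, 0.0625]
ee_rot: [[-0.083, 0.997, 0.002], [0.997, 0.083, -0.003], [-0.003, 0.001, -1.0]]
contact_force: [1.5, -5.6, -1.4]
grip_width: 0.0001
grip_force: 3.1
```

>>> {"api": "send_rows", "payload": {
  "plan": [
    [0.1,0,0,0,-1],
    [0.1,0,0,0,-1]
  ]
}}

```text
time_s: 7.32
ee_pos: [0.6297, -0.0379, 0.0626]
ee_rot: [[-0.083, 0.997, 0.002], [0.997, 0.083, -0.004], [-0.005, 0.002, -1.0]]
contact_force: [2.3, -8.2, -1.9]
grip_width: 0.0003
grip_force: 4.2
```

>>> {"api": "send_rows", "payload": {
  "plan": [
    [0.1,0,0,0,-1],
    [0.1,0,0,0,-1]
  ]
}}

```text
time_s: 7.58
ee_pos: [0.6297, -0.0379, 0.0626]
ee_rot: [[-0.083, 0.997, 0.002], [0.997, 0.083, -0.006], [-0.006, 0.002, -1.0]]
contact_force: [2.1, -10.7, -0.7]
grip_width: -0.0002
grip_force: 5.3
```

>>> {"api": "send_rows", "payload": {
  "plan": [
    [-0.3,0,0,0,-1],
    [-0.6,0,0,0,-1],
    [-1.2,0,0,0,-1],
    [-2.2,0,0,0,-1],
    [-3.3,0,0,0,-1],
    [-3.3,0,0,0,-1]
  ]
}}

```text
time_s: 8.32
ee_pos: [0.6317, -0.0684, 0.0623]
ee_rot: [[-0.082, 0.997, 0.0], [0.997, 0.082, 0.0], [0.0, 0.0, -1.0]]
contact_force: [-0.3, 0.4, -0.4]
grip_width: -0.0004
grip_force: 0.0
```

```bash
python3 go.py -.09 .13 .16;python3 - <<'E'
from h import *
p=np.load('p.npy');print('contact TCP',J(p,[[.6297,-.0379,.0626]]))
for d in (165,170,175,180,185,190,195,200,205,210,215,220,225,230,235,240,245,250,255,260,265,270):
    f=np.radians(d);n=np.array([-np.sin(f),np.cos(f)]);c=np.array([-27,82])+60*np.array([np.cos(f),np.sin(f)])-n*(4+11*abs(n[0])+14.5*abs(n[1]))
    print(d,c.round(1))
s=env.read_state();a=cams.read_camera("wrist")
np.savez('w3.npz',R=s['ee_rot'],x=s['ee_pos'])
cv2.imwrite('pics/w3.png',cv2.resize(a[:,:,::-1],(800,600),interpolation=cv2.INTER_CUBIC))
cv2.imwrite('pics/top3.png',cv2.resize(cams.read_camera("top")[130:220,190:310,::-1],(800,600),interpolation=cv2.INTER_CUBIC))
E
```

```text
t 8.32 world [ 0.6317 -0.0684  0.0623] jig [-0.0627 -0.0005  0.0623] yaw err tool-turn -0.0016 F [-0.33  0.41 -0.37] grip -0.0004 tilt [ 1.e-04  0.e+00 -1.e+00]
shift cm [ -2.76 -13.04  -9.77]
contact TCP [[-0.03207508 -0.0010346   0.0626    ]]
165 [-79.6 117.7]
170 [-82.6 112.3]
175 [-85.1 106.6]
180 [-87.  100.5]
185 [-88.5  96.1]
190 [-89.6  91.5]
195 [-90.4  86.6]
200 [-90.7  81.6]
205 [-90.6  76.4]
210 [-90.   71.1]
215 [-88.9  65.8]
220 [-87.2  60.4]
225 [-85.   55.2]
230 [-82.2  50. ]
235 [-78.9  45.1]
240 [-75.   40.4]
245 [-70.6  36.1]
250 [-65.7  32.2]
255 [-60.3  28.8]
260 [-54.5  25.9]
265 [-48.4  23.6]
270 [-42.  22.]
```

View pics/w3.png

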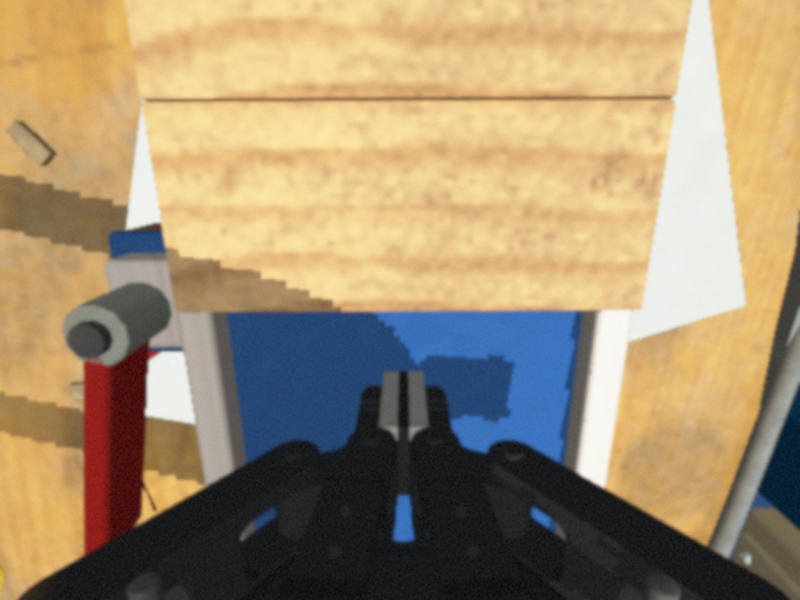

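>>> {"api": "send_rows", "payload": {
  "plan": [
    [0,0,-4,0,-1],
    [0,0,-8,0,-1],
    [0,0,-9.8,0,-1],
    [-0.9,-4,-9.8,0,-1],
    [-1.8,-8,-9.8,0,-1],
    [-2.5,-12,-9.8,0,-1],
    [-2.7,-13,-9.8,0,-1],
    [-2.7,-13,-9.8,0,-1]
  ]
}}

```text
time_s: 9.43
ee_pos: [0.5042, -0.1051, 0.1601]
ee_rot: [[-0.083, 0.997, 0.0], [0.997, 0.083, 0.0], [0.0, 0.0, -1.0]]
contact_force: [0.5, 0.0, 0.5]
grip_width: 0.0004
grip_force: 0.0
```

```bash
python3 go.py -.085 .128 .077;python3 - <<'E'
from h import *
p=np.load('p.npy');s=env.read_state();a=cams.read_camera("wrist")
T=np.eye(4);T[:3,:3]=s['ee_rot'];T[:3,3]=s['ee_pos'];T=T@cams.camera_info("wrist")['T_tool_cam']
np.save('T4.npy',T)
cv2.imwrite('pics/w4.png',cv2.resize(a[:,:,::-1],(800,600),interpolation=cv2.INTER_CUBIC))
E
```

```text
t 9.43 world [ 0.5042 -0.1051  0.1601] jig [-0.0885  0.1296  0.1601] yaw err tool-turn -0.0007 F [0.54 0.03 0.45] grip 0.0004 tilt [ 3.e-04  4.e-04 -1.e+00]
shift cm [0.34 0.16 8.31]
```

View pics/w4.png

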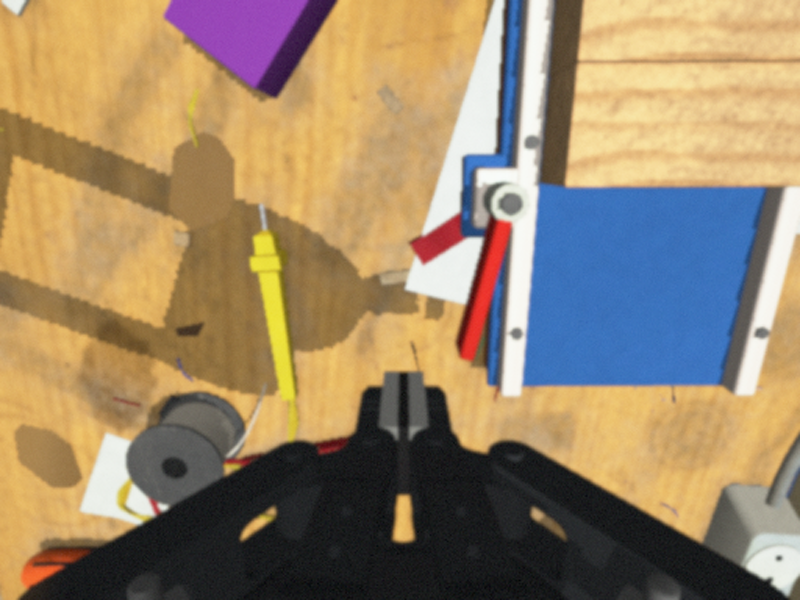

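```bash
python3 - <<'E'
from h import *
p=np.load('p.npy');T=np.load('T4.npy');q=lambda u:(np.array(u)+.5)*.64-.5
print(J(p,ray("wrist",q([[508,203],[468,353],[485,284]]),.068,T)).round(4)); print('boss .085',J(p,ray("wrist",q([[508,203]]),.085,T)).round(4))
print('rails',J(p,ray("wrist",q([[502,395],[520,395],[736,395]]),.042,T)).round(4),'rear',J(p,ray("wrist",q([[566,186]]),.07,T)).round(4))
E
```

```text
[[-0.0277  0.0827  0.068 ]
 [-0.1008  0.0976  0.068 ]
 [-0.0652  0.091   0.068 ]]
boss .085 [[-0.0262  0.0865  0.085 ]]
rails [[-0.1386  0.0727  0.042 ]
 [-0.1386  0.0623  0.042 ]
 [-0.1389 -0.0627  0.042 ]] rear [[-0.0202  0.0581  0.07  ]]
```

>>> {"api": "send_rows", "payload": {
  "plan": [
    [0.3,0,3,0,-1],
    [0.3,0,6,0,-1],
    [0.3,0,8.3,0,-1],
    [0.3,0,8.3,0,-1],
    [0.3,0,8.3,0,-1]
  ]
}}

```text
time_s: 10.1
ee_pos: [0.5054, -0.1021, 0.0781]
ee_rot: [[-0.084, 0.996, 0.002], [0.996, 0.084, -0.0], [-0.0, 0.001, -1.0]]
contact_force: [0.4, -0.6, 0.8]
grip_width: 0.0005
grip_force: 0.0
```

```bash
python3 go.py -.087 .1005 .077
```

```text
t 10.1 world [ 0.5054 -0.1021  0.0781] jig [-0.0856  0.1282  0.0781] yaw err tool-turn 0.0004 F [ 0.41 -0.63  0.77] grip 0.0005 tilt [ 1.5e-03 -3.0e-04 -1.0e+00]
shift cm [-0.14  2.77  0.12]
```

>>> {"api": "send_rows", "payload": {
  "plan": [
    [0.1,1.0,0,0,-1],
    [0.1,1.6,0,0,-1],
    [0.1,2.2,0,0,-1],
    [-0.1,2.8,0,0,-1],
    [-0.3,3.2,0,0,-1],
    [-0.4,3.7,0,0,-1],
    [-0.5,4.2,0,0,-1],
    [-0.5,4.7,0,0,-1]
  ]
}}

```text
time_s: 11.1
ee_pos: [0.5516, -0.1032, 0.0772]
ee_rot: [[-0.084, 0.996, -0.0], [0.996, 0.084, 0.0], [0.0, -0.0, -1.0]]
contact_force: [-0.2, -0.3, -0.4]
grip_width: 0.0002
grip_force: 0.3
```

```bash
python3 go.py -.085 .0552 .077
```

```text
t 11.1 world [ 0.5516 -0.1032  0.0772] jig [-0.0906  0.0823  0.0772] yaw err tool-turn -0.0003 F [-0.16 -0.32 -0.41] grip 0.0002 tilt [-2.e-04  1.e-04 -1.e+00]
shift cm [0.56 2.71 0.02]
```

>>> {"api": "send_rows", "payload": {
  "plan": [
    [0,0.6,0,0,-1],
    [0.1,1.1,0,0,-1],
    [0.2,1.7,0,0,-1],
    [0.3,2.2,0,0,-1],
    [0.6,2.7,0,0,-1],
    [0.8,3.2,0,0,-1],
    [1.2,3.7,0,0,-1],
    [1.6,4.2,0,0,-1]
  ]
}}

```text
time_s: 12.1
ee_pos: [0.5922, -0.0834, 0.0773]
ee_rot: [[-0.084, 0.996, 0.0], [0.996, 0.084, 0.0], [0.0, 0.0, -1.0]]
contact_force: [-0.8, -0.4, 0.4]
grip_width: 0.0001
grip_force: 0.3
```

```bash
python3 go.py -.042 .022 .077; python3 - <<'E'
from h import *
cv2.imwrite('pics/w5.png',cv2.resize(cams.read_camera("wrist")[:,:,::-1],(800,600),interpolation=cv2.INTER_CUBIC))
E
```

```text
t 12.1 world [ 0.5922 -0.0834  0.0773] jig [-0.0743  0.0402  0.0773] yaw err tool-turn -0.0002 F [-0.77 -0.41  0.42] grip 0.0001 tilt [ 1.e-04  0.e+00 -1.e+00]
shift cm [3.23 1.82 0.03]
```

View pics/w5.png

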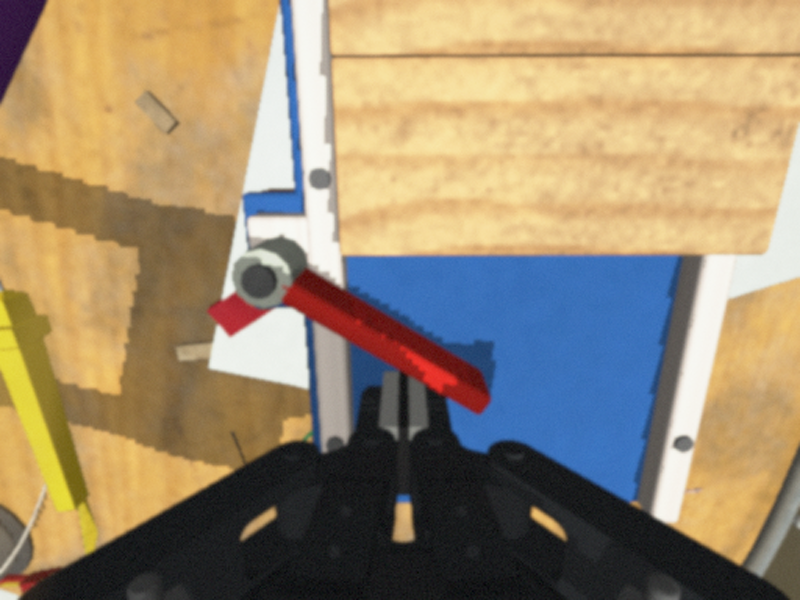

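The keeper follows the fingertips, and the row still shows no gap behind it. I'll complete the arc.

>>> {"api": "send_rows", "payload": {
  "plan": [
    [0.4,0.4,0,0,-1],
    [0.9,0.8,0,0,-1],
    [1.4,1.1,0,0,-1],
    [2.0,1.4,0,0,-1],
    [2.6,1.7,0,0,-1],
    [2.9,1.8,0,0,-1],
    [3.0,1.8,0,0,-1],
    [3.1,1.8,0,0,-1]
  ]
}}

```text
time_s: 13.15
ee_pos: [0.6074, -0.0514, 0.0774]
ee_rot: [[-0.084, 0.996, 0.001], [0.996, 0.084, -0.0], [-0.0, 0.001, -1.0]]
contact_force: [1.1, -0.4, -0.4]
grip_width: 0.0
grip_force: 0.3
```

>>> {"api": "send_rows", "payload": {
  "plan": [
    [0.1,0,0,0,-1],
    [0.2,0,0,0,-1],
    [0.2,0,0,0,-1]
  ]
}}

```text
time_s: 13.52
ee_pos: [0.6074, -0.0508, 0.0775]
ee_rot: [[-0.083, 0.997, 0.001], [0.997, 0.083, -0.003], [-0.003, 0.001, -1.0]]
contact_force: [1.5, -5.4, -0.5]
grip_width: -0.0003
grip_force: 2.5
```

>>> {"api": "send_rows", "payload": {
  "plan": [
    [-0.5,0,0,0,-1],
    [-1.5,0,0,0,-1],
    [-3,0,0,0,-1],
    [-4,0,-3,0,-1],
    [-4,0,-7,0,-1],
    [-4,0,-11,0,-1],
    [-4,0,-12,0,-1],
    [-4,0,-12,0,-1]
  ]
}}

```text
time_s: 14.52
ee_pos: [0.6105, -0.0897, 0.1974]
ee_rot: [[-0.083, 0.997, 0.001], [0.997, 0.083, -0.0], [-0.0, 0.001, -1.0]]
contact_force: [0.2, -0.1, -0.4]
grip_width: 0.0001
grip_force: 0.0
```

```bash
python3 go.py; python3 - <<'E'
from h import *
cv2.imwrite('pics/w6.png',cv2.resize(cams.read_camera("wrist")[:,:,::-1],(800,600),interpolation=cv2.INTER_CUBIC))
E
```

```text
t 14.53 world [ 0.6105 -0.0897  0.1974] jig [-0.082   0.0224  0.1974] yaw err tool-turn -0.0006 F [ 0.22 -0.14 -0.36] grip 0.0001 tilt [ 8.e-04 -0.e+00 -1.e+00]
```

View pics/w6.png

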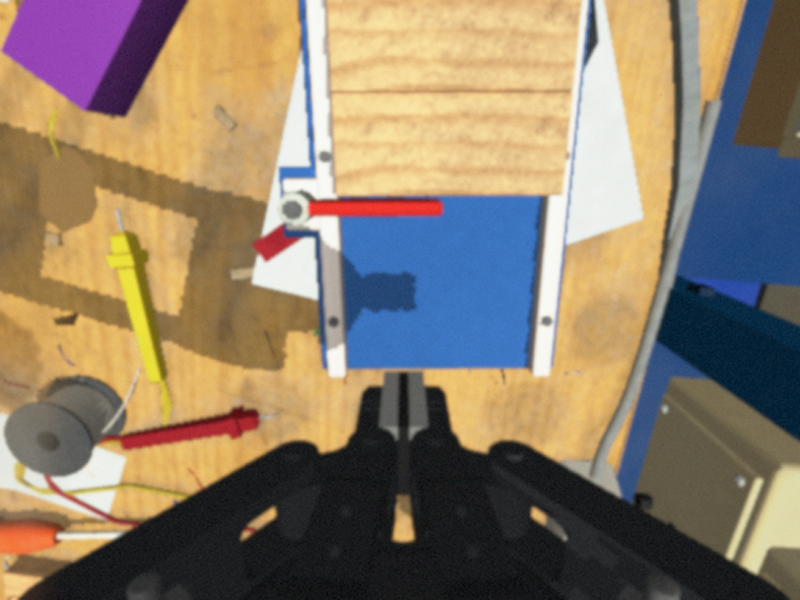

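The keeper stands straight across the channel, boss (293,209) to tip (441,209). It sits just behind the row's rear edge at row 195, and the gripper is clear. I'm handing in.

```bash
python3 -c "
from bench import env
print(env.finish_job())"
```

```text
the job is handed in; nothing more can be done
None
```

I pushed the row home against the end stop, swung the keeper shut to its hard stop, and handed the job in at about 14.5 s; the hand-in call returned no verdict.

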